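Load a glide plate into a spring magazine

TASK

Load the glide plate that lies on the table into the spring-loaded plate magazine: lay it on the stack from the magazine's open front end, press the stack down against its spring and slide the plate back under the two lips until it is fully home against the back wall, lying flat under the lips. Press slowly and by feel: the magazine is clamped at a different height each time, and the stack must not be forced when it comes to the end of its travel. Leave the things lying around where they are.

Things in the scene. Friction and masses are not known exactly. Their poses are not given: they have to be found in the camera images.
- new_plate: The plate to load: flat white moulded plate lying on the table, pocket up; 100 long (its x) x 60 wide (its y) x 24 mm thick (z), 70 to 130 g. Origin: centre of its underside. Both ends are alike, either may go in first. Plates and magazine are smooth (friction about 0.3).
- pocket (a point): Middle of the floor of new_plate's pocket, 18 mm above its underside. The pocket (made for a felt pad) is 60 mm along x, 42 mm along y and 6 mm deep with upright walls, which closed fingertips can press into and push against. Rims round it: 20 mm at the ends, 9 mm at the sides.
- magazine: Base plate of the magazine, 136 x 112 x 10 mm, bolted to the table; origin on the table under the middle of the shaft; x from the open front (robot's side) to the back wall, y across, z up. A column on it carries the steel cartridge with the stack, clamped at a height that differs each time and is not reported: h, the level of the lips' underside, is 110 to 130 mm above the table.
- home_point (a point): On the base under the middle of the cartridge's shaft (x = y = 0). Shaft inside: 64 mm wide (a plate has 2 mm play each side), 104 mm long; inner face of the back wall at x = +52 mm, so a plate is home with its centre at x = 0 to +2. Lips cover 10 mm of each side from x = +26 to +52 mm only, top at h + 4 mm, 43 mm gap between; slightly turned-up noses reach forward to x = +19 mm.
- lay_point (a point): On the base, 38 mm in front of home_point. A plate laid on the stack with its centre above here (x = -44 to -34 mm) is clear of the lips' noses and does not tip off. In front of the lips the side walls end at h - 19 mm, the last 8 mm flared out as a lead-in, 80 mm wide outside. The front wall (x = -52 to -56 mm) ends at h - 30 mm, below all travel.
- follower: Spring follower with two plates like new_plate fixed on it; goes straight down, never tilts. Origin: its underside, 56 mm below the top of the stack. That top stands 0 to 20 mm below h (not reported), yields from about 6 N and takes 0.25 N more per mm. A laid plate fits under the lips once its top is pressed below h; 1.7 mm deeper its travel ends hard. More than 45 N of press counts as forced.
- screwdriver: Screwdriver, 198 mm long (along its y), 28 mm thick, lying on the table; origin below its middle. Bystander.
- box_blades: Small carton, 75 mm long (along its y), 35 mm wide, 45 mm high, standing on the table; origin at the centre of its underside. Bystander.
- plug_gauge: Plug gauge, a 113 mm long (along its y), 22 mm thick cylindrical hand gauge lying on the table; origin below its middle. Bystander.

How it is judged (in metres and radians):
At the end, for the whole second after the job is handed in: The new plate is home in the magazine under the lips: its centre 3 mm before to 6 mm behind the middle of the shaft and within 4 mm sideways, its underside 83.5 to 108.5 mm above the table (on top of the lips: 114 or more), tilt under 0.05 rad, square within 0.08 rad, at rest (x of new_plate in the frame of magazine between -0.003 and 0.006 m and y of new_plate in the frame of magazine between -0.004 and 0.004 m and z of new_plate in the frame of magazine between 0.0835 and 0.1085 m and angle between the x axis of new_plate and the x axis of magazine, either way round below 0.08 rad and angle between new_plate's own z axis and vertical below 0.05 rad and linear speed of new_plate below 0.01 m/s); the robot touches nothing.
It fails at once if the stack is forced: the new plate presses on the follower's stack with more than 45 N (contact force between new_plate and follower above 45 N).
It fails at once if a bystander (carton, screwdriver or plug gauge) is moved by more than 30 mm (distance of any of box_blades, screwdriver, plug_gauge from where it was at the start of the episode above 0.03 m).
It also fails if it takes over 42 s, if anything falls off the work surface, if the arm or the gripper's body presses on something with over 40 N, if the wrist force passes 120 N, or if a joint passes its speed limit or range.

ROBOT

A 6-joint arm with a two-finger parallel gripper is mounted at the origin on a cart in front of the work surface, level with it; the furniture and walls round the work are solid. World frame = base frame: x ahead of the robot, y to its left, z up, the work surface at z = 0. Lengths are in mm, angles in rad, forces in N, time in s.
With the tool pointing down it reaches from about 275 to 725 mm from the base axis. Payload 5.6 kg.
Tool frame: the origin (TCP) lies on the centre line of the jaws, within the pads' length; the fingertips stand 19 mm ahead of it and the grasp point (between the pads) is the TCP; z points along the fingers, y is the direction in which the jaws open and shut (so a half turn about z gives the same grasp; the last joint's range is limited). The gripper opens to 85 mm and grips with 20 to 120 N. Pads are 22 mm wide; open, the fingers measure 114 mm over their backs; the gripper's body (76 mm by 85 mm) begins 54 mm behind the grasp point. The pads swing forward as they close: fully open they stand 13 mm farther back than shut.
Start: joints at [-1.024, 0.255, 0.108, 0, -1.424, -0.285], TCP at [142.371, -531.247, 250.283] pointing down, gripper open.
Joint ranges: [-2.95, 2.95], [-1.21, 1.97], [-1.09, 1.5], [-2.87, 1.71], [-2.94, -0.07], [-3.05, 3.05]. Speed limits (rad/s): [2.57, 2.57, 3.14, 3.14, 3.14, 3.14].

INTERFACE

Orientations are given as a unit quaternion [w, x, y, z].
In Python, from bench import env gives the robot as it stands.
- The arm moves only by the tool jog_arm, never from a script. Its argument "targets" is a list of rows, each an object of numbers: "tx", "ty", "tz": the shift along the tool's x, y, z in mm; "rx", "ry", "rz": the turn, a rotation vector about the tool's x, y, z in degrees. In form: [{"tx": .., "ty": .., "tz": .., "rx": .., "ry": .., "rz": ..}, ...]. A call has 1 to 20 rows; each row shifts and turns the pose as measured when the row begins, along the tool's axes as they then stand; what a row does not reach is not made up. A row lasts 1/10 s, in which the tool goes at most 50 mm and 8.59 degrees, less where a joint would pass 70% of its speed; a pose out of reach is approached as far as the arm can. A call is refused whole if a number of a shift passes 50 or a number of a turn 8.59, either way. A call with a gripper value outside its range is refused whole. "gripper" is the closure, from 0 (fully open) to 1 (shut), set as the call begins (left out, the last holds). The fingers move at their own pace and stop on an object; "newtons" is the grip in N (left out, the last holds). Time passes only in rows, so rows that do not move let the fingers close. It gives the time, the measured TCP pose, the force and the opening at its end, in the units of the state.
- env.get_obs(): the state, without advancing time (a new reading comes with each control period).
- env.read_camera(name): name is "side" or "top" or "wrist"; returns a dict with "frame" (480x640x3 uint8, blue, green, red), "range_z" (480x640 float32, mm along the optical axis (not along the pixel's ray), 0 where there is no reading), "intrinsics" (3x3 intrinsics, pixels), "cam_to_world" (4x4, takes a point from camera to world coordinates); the wrist camera has in their place "T_tool_cam" (4x4, takes a point from camera to tool coordinates, whose origin is the TCP and whose axes are the flange's). Camera axes: x right, y down, z forward; pixel columns grow to the right and rows downward; lengths in mm; the calibration is good to about 2 mm. A picture is of the moment at which its call begins: read the wrist's pose just before it.
- env.job_done(): hands the job in, once; it reports no verdict.
The state is a dict: "time_s": time; "q": joint angles; "joint_vel": joint speeds; "effort": joint torques, N m; "eef_pos": TCP position; "orientation": TCP orientation; "contact_force": force on the tool from outside, world axes, zero at the start; "wrist_torque": the same for the moment, N m; "grip_width": finger opening in mm.
Only numpy, scipy, OpenCV 4.12 (cv2) and the standard library are available. Lean on these libraries where they do the work, as an engineer would, in place of code of your own. Each camera call takes 0.05 s, during which the arm holds its last target.

## Working session

There is one attempt and no reset: what is moved stays moved. The work goes in short steps, Python scripts to look and compute and a tool call to move; the robot and the scene stay as the last step left them, time stands still between calls to the robot, and variables do not carry over. Pictures are saved under pics/ and viewed, and the job is handed in when it is done.

Besides the shell and the picture viewer there is one more tool, called after ">>>" as a command line: name --argument value ..., lists and objects as JSON in quotes. jog_arm: Moves the arm, as the interface text tells. Its arguments: {"type":"object","properties":{"targets":{"type":"array","items":{"type":"object","properties":{"tx":{"type":"number"},"ty":{"type":"number"},"tz":{"type":"number"},"rx":{"type":"number"},"ry":{"type":"number"},"rz":{"type":"number"}}}},"gripper":{"type":"number"},"newtons":{"type":"number"}},"required":["targets"]}

```bash
mkdir -p pics; ls
cat > h.py <<'E'
import numpy as np, cv2
from bench import env
def cam(n,save=None):
    o=env.get_obs(); c=env.read_camera(n)
    if save: cv2.imwrite('pics/'+save,c['frame'])
    return o,c
def pts(c,T=None):
    T=c['cam_to_world'] if T is None else T
    K=np.array(c['intrinsics']);z=c['range_z']
    v,u=np.mgrid[0:480,0:640]
    P=np.stack([(u-K[0,2])/K[0,0]*z,(v-K[1,2])/K[1,1]*z,z,np.ones_like(z)],-1)
    return (P@np.array(T).T)[...,:3]
E
python3 - <<'E'
from h import *
o,c=cam('top','top0.png'); print(o); print(c['intrinsics'],c['cam_to_world'])
np.save('top0.npy',pts(c))
o,c=cam('side','side0.png'); print(c['cam_to_world']); np.save('side0.npy',pts(c))
E
```

```text
pics
{'time_s': 0.0, 'q': array([-1.02440500e+00,  2.55729906e-01,  1.06972659e-01, -4.78613295e-04,
       -1.42388780e+00, -2.84612209e-01]), 'joint_vel': array([ 0.00026364,  0.00100269,  0.00080286, -0.00106408, -0.00053225,
        0.00088707]), 'effort': array([-3.52756706e-04, -3.86625659e+01,  2.37939459e+01,  5.36543012e+00,
       -6.13589495e-03,  4.93016751e-05]), 'eef_pos': array([ 142.28048095, -530.7906414 ,  249.39156256]), 'orientation': array([-1.56561032e-04, -1.30481137e-01,  9.91450333e-01,  9.41254023e-04]), 'contact_force': array([-0.1661011 , -0.06848888,  1.0188185 ]), 'wrist_torque': array([0.03251997, 0.00190614, 0.00355597]), 'grip_width': 85.3484795971985}
[[517.00386241   0.         315.94539565]
 [  0.         517.00386241 245.5803666 ]
 [  0.           0.           1.        ]] [[ 2.36336580e-02 -9.86978649e-01  1.59105615e-01  3.32251544e+02]
 [-9.99529222e-01 -2.64425873e-02 -1.55603390e-02 -1.52288171e+02]
 [ 1.95648865e-02 -1.58662964e-01 -9.87138936e-01  9.09399522e+02]
 [ 0.00000000e+00  0.00000000e+00  0.00000000e+00  1.00000000e+00]]
[[-9.98972369e-01  3.40300382e-02 -2.99359602e-02  4.99835023e+02]
 [ 4.37793803e-02  5.53577621e-01 -8.31646069e-01  7.47491793e+02]
 [-1.17290699e-02 -8.32102022e-01 -5.54498561e-01  7.00421649e+02]
 [ 0.00000000e+00  0.00000000e+00  0.00000000e+00  1.00000000e+00]]
```

View pics/top0.png

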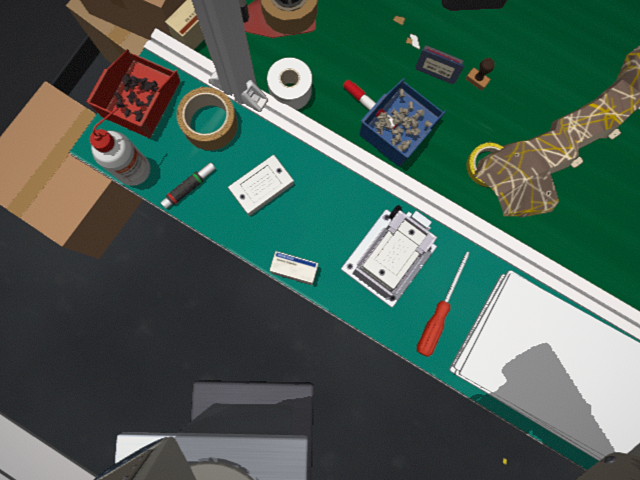

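View pics/side0.png

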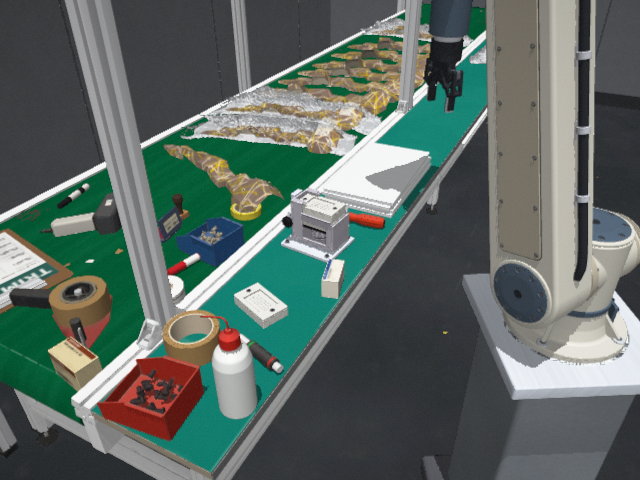

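The top view shows the white plate at about (262,184), the magazine at (393,255), the carton at (295,267), the gauge at (188,186) and the screwdriver at (440,310). Next I'll measure them.

Run:
```python
from h import *
P=np.load('top0.npy'); im=cv2.imread('pics/top0.png')
def box(m,name):
    m=m.astype(np.uint8); n,l,s,_=cv2.connectedComponentsWithStats(m)
    for i in range(1,n):
        if s[i,4]>150:
            q=P[l==i]; r=cv2.minAreaRect(q[:,:2].astype(np.float32))
            print(name,s[i],r,np.round(np.median(q[:,2]),1), np.round(np.percentile(q[:,2],[2,98]),1))
z=P[...,2]
v,u=np.mgrid[0:480,0:640]
w=im.min(2)>140
reg=(u>215)&(u<310)&(v>145)&(v<225)
box(reg&(z>12)&(z<40),'plate')
reg=(u>335)&(u<445)&(v>195)&(v<315)
box(reg&(z>5)&(z<20),'base')
for a,b in [(60,80),(80,88),(88,94),(94,100),(100,106),(106,112),(112,118),(118,124),(124,130),(130,140)]: box(reg&(z>a)&(z<b),f'mag{a}')
for p in [(262,184),(393,255),(250,95),(188,186),(295,267),(440,310)]: print(p,P[p[1],p[0]].round())
c=im[195:315,335:445]; cv2.imwrite('pics/magcrop0.png',cv2.resize(c,None,fx=5,fy=5,interpolation=cv2.INTER_CUBIC))
```

```text
plate [ 228  155   65   59 1933] ((583.8206176757812, -64.80433654785156), (61.07916259765625, 99.92431640625), 38.20951461791992) 21.4 [14.8 26.1]
base [ 341  210   95   97 1251] ((460.00640869140625, -294.4045104980469), (112.05106353759766, 135.4190216064453), 54.202667236328125) 9.2 [ 5.7 15.2]
mag100 [375 231  43  44 822] ((455.4037170410156, -291.3557434082031), (42.05279541015625, 60.194847106933594), 54.075767517089844) 104.5 [102.  105.9]
mag106 [ 363  219   63   70 1231] ((455.25335693359375, -290.96844482421875), (59.92803955078125, 102.10267639160156), 54.11843490600586) 109.5 [106.3 111.7]
mag118 [388 210  24  23 161] ((499.2010498046875, -291.87823486328125), (23.507564544677734, 36.120277404785156), 50.211795806884766) 119.4 [118.1 122.2]
mag118 [411 211  25  43 345] ((486.6990051269531, -332.0560607910156), (66.57825469970703, 32.890682220458984), 9.774057388305664) 120.2 [118.1 123.2]
(262, 184) [584. -68.  19.]
(393, 255) [ 450. -287.  105.]
(250, 95) [ 332. -152.  909.]
(188, 186) [576.  63.  19.]
(295, 267) [ 434. -132.   45.]
(440, 310) [ 369. -381.   25.]
```

Run:
```python
from h import *
im=cv2.imread('pics/side0.png')
cv2.imwrite('pics/s1.png',cv2.resize(im[170:340,220:390],None,fx=3.5,fy=3.5,interpolation=cv2.INTER_CUBIC))
```

```text
(no output)
```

View pics/magcrop0.png

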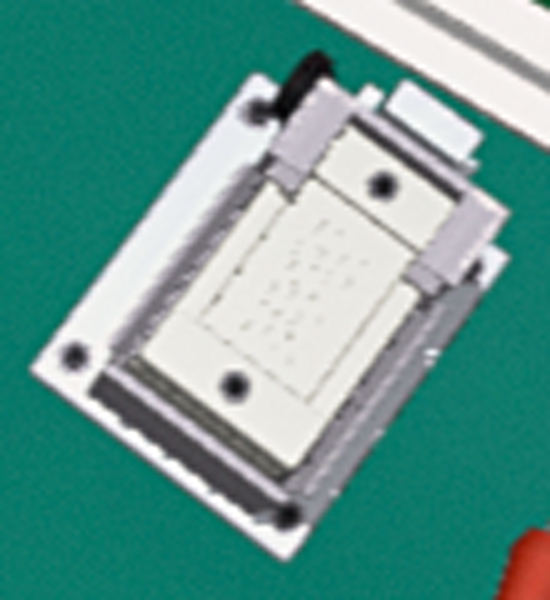

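View pics/s1.png

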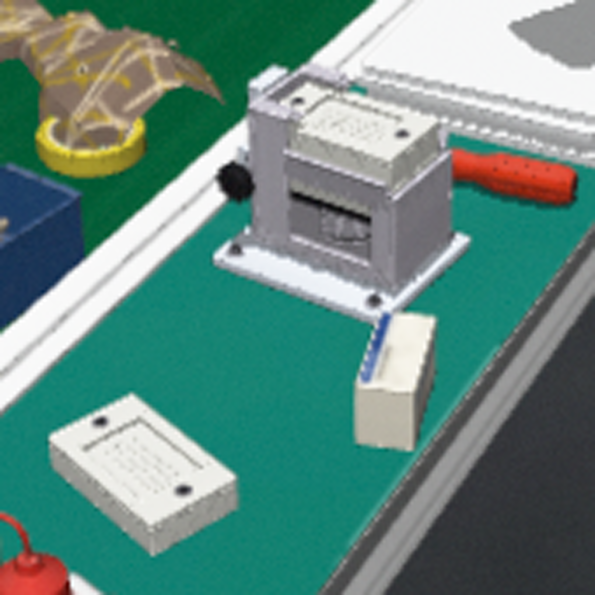

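```bash
cat >> h.py <<'E'
from scipy.spatial.transform import Rotation as R
def pose(o=None):
    o=o or env.get_obs(); q=np.array(o['orientation'])
    T=np.eye(4);T[:3,:3]=R.from_quat(q[[1,2,3,0]]).as_matrix();T[:3,3]=o['eef_pos'];return T
def yaw(T): return np.degrees(np.arctan2(T[1,0],T[0,0]))%360
def plan(xyz,phi,n=None):
    T=pose(); d=np.array(xyz)-T[:3,3]
    # target orientation: down, tool x at phi
    c,s=np.cos(np.radians(phi)),np.sin(np.radians(phi))
    Rt=np.array([[c,s,0],[s,-c,0],[0,0,-1]])
    rv=R.from_matrix(T[:3,:3].T@Rt).as_rotvec(degrees=True)
    n=n or int(max(np.ceil(np.linalg.norm(d)/45),np.ceil(np.linalg.norm(rv)/8)))
    print('now',T[:3,3].round(1),'yaw',yaw(T).round(2),'rv',rv.round(2),'n',n)
    Rc=T[:3,:3]
    for i in range(n):
        print((Rc.T@d/n).round(1),(rv/n).round(2)); Rc=Rc@R.from_rotvec(rv/n,degrees=True).as_matrix()
E
python3 - <<'E'
from h import *
o,c=cam('wrist','w0.png'); print(c['T_tool_cam'].round(3))
plan((440,-280,300),144.1)
E
```

```text
[[ 1.0000e-03 -9.5400e-01 -2.9800e-01  7.6702e+01]
 [ 1.0000e+00  1.0000e-03  0.0000e+00 -8.2000e-01]
 [-0.0000e+00 -2.9800e-01  9.5400e-01 -1.2364e+02]
 [ 0.0000e+00  0.0000e+00  0.0000e+00  1.0000e+00]]
now [ 142.3 -530.9  249.6] yaw 195.0 rv [ 7.00e-02 -4.00e-02  5.09e+01] n 9
[-39.2  18.4  -5.6] [ 0.01 -0.    5.66]
[-37.2  22.1  -5.6] [ 0.01 -0.    5.66]
[-34.8  25.7  -5.6] [ 0.01 -0.    5.66]
[-32.1  29.   -5.6] [ 0.01 -0.    5.66]
[-29.1  32.   -5.6] [ 0.01 -0.    5.66]
[-25.8  34.7  -5.6] [ 0.01 -0.    5.66]
[-22.2  37.1  -5.6] [ 0.01 -0.    5.66]
[-18.5  39.1  -5.6] [ 0.01 -0.    5.66]
[-14.5  40.7  -5.6] [ 0.01 -0.    5.66]
```

>>> jog_arm --targets '[{"tx":-39,"ty":18.5,"tz":-5.6,"rz":5.66},{"tx":-37,"ty":22,"tz":-5.6,"rz":5.66},{"tx":-35,"ty":26,"tz":-5.6,"rz":5.66},{"tx":-32,"ty":29,"tz":-5.6,"rz":5.66},{"tx":-29,"ty":32,"tz":-5.6,"rz":5.66},{"tx":-26,"ty":35,"tz":-5.6,"rz":5.66},{"tx":-22,"ty":37,"tz":-5.6,"rz":5.66},{"tx":-18.5,"ty":39,"tz":-5.6,"rz":5.66},{"tx":-14.5,"ty":41,"tz":-5.6,"rz":5.66},{"tx":0,"ty":0,"tz":0},{"tx":0}]'

```text
$.targets[0]: bad value
```

Run:
```python
from h import *
o,c=cam('wrist','w1.png'); T=pose(o); print(o['time_s'],T.round(3),yaw(T),np.abs(o['joint_vel']).max(),o['contact_force'])
P=pts(c,T@c['T_tool_cam']); np.save('w1.npy',P)
```

```text
0.15 [[-9.66000e-01 -2.59000e-01 -0.00000e+00  1.42291e+02]
 [-2.59000e-01  9.66000e-01  1.00000e-03 -5.30926e+02]
 [ 0.00000e+00  1.00000e-03 -1.00000e+00  2.49624e+02]
 [ 0.00000e+00  0.00000e+00  0.00000e+00  1.00000e+00]] 194.99755479709296 0.00639881027340288 [-0.99984305 -0.09439833  0.57202472]
```

View pics/w1.png

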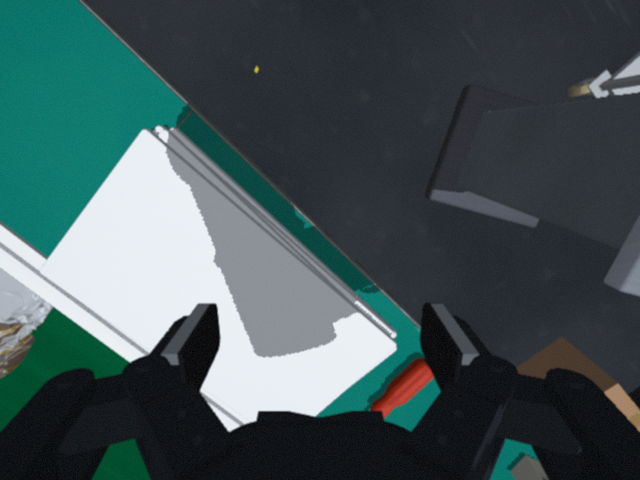

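The call was refused because every field must be present, so the arm hasn't moved. The picture shows only the start area, with the fingers at the bottom.

>>> jog_arm --targets '[{"tx":-39,"ty":18.5,"tz":-5.6,"rx":0,"ry":0,"rz":5.66},{"tx":-37,"ty":22,"tz":-5.6,"rx":0,"ry":0,"rz":5.66},{"tx":-35,"ty":26,"tz":-5.6,"rx":0,"ry":0,"rz":5.66},{"tx":-32,"ty":29,"tz":-5.6,"rx":0,"ry":0,"rz":5.66},{"tx":-29,"ty":32,"tz":-5.6,"rx":0,"ry":0,"rz":5.66},{"tx":-26,"ty":35,"tz":-5.6,"rx":0,"ry":0,"rz":5.66},{"tx":-22,"ty":37,"tz":-5.6,"rx":0,"ry":0,"rz":5.66},{"tx":-18.5,"ty":39,"tz":-5.6,"rx":0,"ry":0,"rz":5.66},{"tx":-14.5,"ty":41,"tz":-5.6,"rx":0,"ry":0,"rz":5.66},{"tx":0,"ty":0,"tz":0,"rx":0,"ry":0,"rz":0},{"tx":0,"ty":0,"tz":0,"rx":0,"ry":0,"rz":0}]'

```text
time_s: 1.3
eef_pos: [453.7, -273.3, 298.4]
orientation: [-0.003, 0.328, 0.945, 0.002]
contact_force: [-0.7, -0.2, -0.9]
grip_width: 85.6
```

Run:
```python
from h import *
o,c=cam('wrist','w2.png'); T=pose(o); print(o['time_s'],T.round(3),yaw(T),np.abs(o['joint_vel']).max(),o['contact_force'])
P=pts(c,T@c['T_tool_cam']); np.save('w2.npy',P)
```

```text
1.3 [[-7.85000e-01  6.19000e-01 -4.00000e-03  4.53671e+02]
 [ 6.19000e-01  7.85000e-01  7.00000e-03 -2.73262e+02]
 [ 8.00000e-03  3.00000e-03 -1.00000e+00  2.98436e+02]
 [ 0.00000e+00  0.00000e+00  0.00000e+00  1.00000e+00]] 141.75058060443726 0.03782338834242049 [-0.69631289 -0.18726061 -0.86497357]
```

View pics/w2.png

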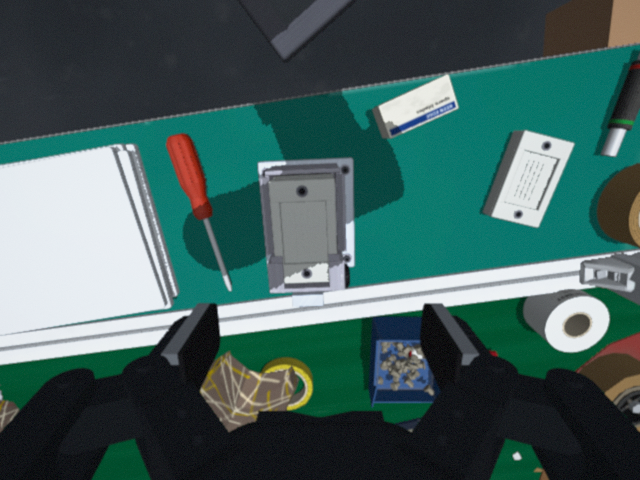

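The wrist view shows the magazine at about (308,225), with its lips at the bottom (y≈280). The plate is at (530,178).

Run:
```python
from h import *
P=np.load('w2.npy'); z=P[...,2]; v,u=np.mgrid[0:480,0:640]
def box(m,name,mn=150):
    n,l,s,_=cv2.connectedComponentsWithStats(m.astype(np.uint8))
    for i in range(1,n):
        if s[i,4]>mn:
            q=P[l==i]; r=cv2.minAreaRect(q[:,:2].astype(np.float32))
            print(name,s[i],np.round(r[0],1),np.round(r[1],1),round(r[2],2),np.round(np.percentile(q[:,2],[2,50,98]),1))
reg=(u>250)&(u<365)&(v>150)&(v<312)
box(reg&(z>5)&(z<16),'base')
for a in range(84,130,4): box(reg&(z>a)&(z<a+4),f'mag{a}',100)
box(reg&(z>114)&(z<128),'lips')
box(reg&(z>99)&(z<113),'stack')
box((u>475)&(u<590)&(v>120)&(v<235)&(z>12)&(z<35),'plate')
box((u>475)&(u<590)&(v>120)&(v<235)&(z>21.5)&(z<35),'platetop')
tab=(u>400)&(u<470)&(v>150)&(v<230); print('table z',np.median(z[tab]))
# profile along magazine x
t=np.radians(-35.9);ex=np.array([np.cos(t),np.sin(t)]);ey=np.array([-np.sin(t),np.cos(t)])
d=P[...,:2]-np.array([455,-291]);X=d@ex;Y=d@ey
for y0 in (0,):
  m=reg&(abs(Y-y0)<8)
  for x in range(-76,80,3):
    k=m&(abs(X-x)<1.5); print(x,np.round(np.median(z[k]),1) if k.any() else None,end='; ')
print()
for x0 in (0,40):
  m=reg&(abs(X-x0)<8)
  for y in range(-64,64,3):
    k=m&(abs(Y-y)<1.5); print(y,np.round(np.median(z[k]),1) if k.any() else None,end='; ')
  print()
im=cv2.imread('pics/w2.png');cv2.imwrite('pics/w2c.png',cv2.resize(im[145:310,245:370],None,fx=3.6,fy=3.6,interpolation=cv2.INTER_CUBIC))
```

```text
base [ 258  158   96  109 1427] [ 459.4 -296.6] [111.8 134.8] 54.27 [ 7.6 10.1 15. ]
mag84 [265 168  75   8 329] [ 409.7 -260.7] [71.2  4.8] 53.61 [84.5 86.1 87.5]
mag92 [337 174   6  80 214] [ 463.8 -257. ] [ 4.6 77.8] 52.91 [92.1 94.1 95.9]
mag92 [263 178  11  76 243] [ 422.4 -313.1] [ 4.4 74.7] 54.06 [92.1 94.1 95.9]
mag96 [340 175   6  77 299] [ 464.7 -254.3] [ 4.8 74.5] 52.98 [96.1 97.4 99.1]
mag96 [259 178  12  77 304] [ 420.7 -314.9] [ 4.9 75. ] 54.08 [96.1 97.4 98.9]
mag104 [ 280  201   48   64 2688] [ 454.6 -293.4] [42.3 60.6] 54.24 [104.4 105.7 107.3]
mag108 [ 268  179   69  107 3360] [ 454.9 -293.4] [ 60.  101.9] 54.31 [108.8 110.6 111.8]
mag116 [328 254  16  20 139] [ 493.4 -286. ] [14.1 19.1] 52.55 [117.5 119.2 119.9]
mag116 [267 256  16  22 117] [ 458.1 -333.4] [12.  23.1] 10.45 [117.3 119.1 120. ]
mag116 [280 284  50  12 205] [ 496.3 -325.8] [46.6 11. ] 49.76 [116.1 118.8 120. ]
mag120 [267 258  35  35 322] [ 473.7 -338.3] [27.  38.7] 81.67 [120.  120.5 121.6]
mag120 [311 261  34  31 312] [ 498.2 -299.9] [31.7 29.8] 54.75 [120.  120.5 121.7]
mag120 [292 294  31  13 368
[... 1095 characters left out ...]
22 106.1; -19 105.8; -16 105.8; -13 105.6; -10 106.0; -7 105.8; -4 106.1; -1 105.5; 2 105.9; 5 105.9; 8 105.7; 11 105.6; 14 105.8; 17 105.8; 20 110.4; 23 110.5; 26 110.6; 29 88.3; 32 92.2; 35 97.0; 38 97.4; 41 None; 44 9.8; 47 10.3; 50 10.5; 53 9.7; 56 0.3; 59 0.1; 62 -0.1; 
-64 -0.1; -61 -0.2; -58 7.4; -55 None; -52 None; -49 None; -46 None; -43 None; -40 None; -37 120.0; -34 120.1; -31 120.2; -28 120.1; -25 120.2; -22 110.9; -19 110.7; -16 110.6; -13 110.5; -10 110.8; -7 110.7; -4 110.8; -1 110.9; 2 110.9; 5 110.6; 8 110.8; 11 110.8; 14 110.8; 17 110.9; 20 119.4; 23 120.2; 26 120.1; 29 120.1; 32 120.3; 35 119.8; 38 None; 41 None; 44 10.5; 47 10.0; 50 10.2; 53 9.5; 56 0.1; 59 -0.0; 62 -0.3;
```

View pics/w2c.png

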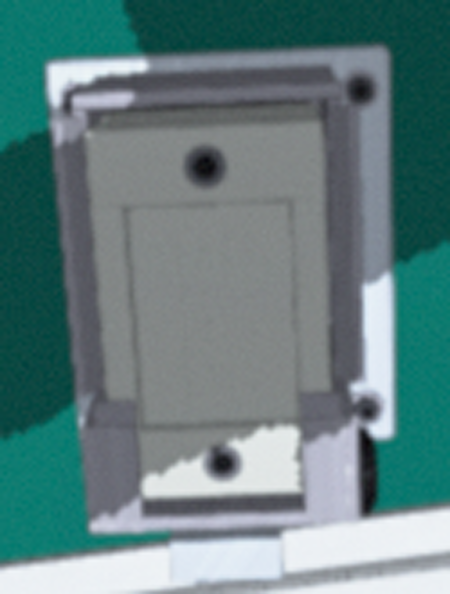

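Run:
```python
from h import *
plan((583.4,-66,110),128.25)
```

```text
now [ 453.5 -273.5  298.3] yaw 141.71 rv [ 0.1  -0.46 13.46] n 7
[ 3.6 34.7 27. ] [ 0.01 -0.07  1.92]
[ 4.8 34.6 27. ] [ 0.01 -0.07  1.92]
[ 6.  34.4 27. ] [ 0.01 -0.07  1.92]
[ 7.1 34.2 27. ] [ 0.01 -0.07  1.92]
[ 8.3 33.9 27. ] [ 0.01 -0.07  1.92]
[ 9.5 33.6 26.9] [ 0.01 -0.07  1.92]
[10.6 33.3 26.9] [ 0.01 -0.07  1.92]
```

>>> jog_arm --targets '[{"tx":3.5,"ty":34.5,"tz":27,"rx":0,"ry":-0.1,"rz":1.9},{"tx":5,"ty":34.5,"tz":27,"rx":0,"ry":-0.1,"rz":1.9},{"tx":6,"ty":34.5,"tz":27,"rx":0,"ry":-0.1,"rz":1.9},{"tx":7,"ty":34,"tz":27,"rx":0,"ry":-0.1,"rz":1.9},{"tx":8,"ty":34,"tz":27,"rx":0,"ry":-0.1,"rz":1.9},{"tx":9.5,"ty":33.5,"tz":27,"rx":0,"ry":0,"rz":1.9},{"tx":5,"ty":20,"tz":10,"rx":0,"ry":0,"rz":1},{"tx":0,"ty":0,"tz":0,"rx":0,"ry":0,"rz":0},{"tx":0,"ty":0,"tz":0,"rx":0,"ry":0,"rz":0}]'

```text
time_s: 2.25
eef_pos: [577.0, -84.6, 121.4]
orientation: [0.002, 0.437, 0.9, -0.001]
contact_force: [0.2, -0.3, -0.1]
grip_width: 85.5
```

Run:
```python
from h import *
o,c=cam('wrist','w3.png'); T=pose(o); P=pts(c,T@c['T_tool_cam']);z=P[...,2]
m=(z>14)&(z<35)
n,l,s,_=cv2.connectedComponentsWithStats(m.astype(np.uint8))
for i in range(1,n):
    if s[i,4]>1500:
        q=P[l==i]; print(s[i],cv2.minAreaRect(q[:,:2].astype(np.float32)),np.median(q[:,2]))
plan((583.4,-66,60),128.25)
```

```text
[ 456    0   44  162 4946] ((586.7368774414062, 54.225608825683594), (21.679981231689453, 90.35018157958984), 41.72608947753906) 19.787280584231468
[  69  110   97  122 1642] ((450.1520080566406, -127.28793334960938), (31.71795654296875, 81.53497314453125), 10.739916801452637) 25.273644376412292
[ 493  148  111  138 2458] ((669.0183715820312, 22.63176727294922), (36.68160629272461, 95.5021743774414), 18.228456497192383) 25.22792993057253
[  299   158    95   145 12970] ((583.4760131835938, -66.86891174316406), (60.21383285522461, 100.23226165771484), 38.379642486572266) 23.307790991828767
[ 550  175   90  111 3063] ((718.2562866210938, 39.066463470458984), (39.33473205566406, 74.3304214477539), 18.692659378051758) 23.811812659779946
[   0  279   83  118 4226] ((452.9602966308594, -272.61322021484375), (45.619422912597656, 89.82498931884766), 51.85671615600586) 24.709502699534326
[ 499  297  141   74 2984] ((758.3109130859375, -19.46600341796875), (97.25064849853516, 32.42255401611328), 66.59486389160156) 25.676073835745058
now [577.  -84.7 121.6] yaw 128.17 rv [ 0.01  0.3  -0.08] n 2
[ 5.5  8.3 30.7] [ 0.01  0.15 -0.04]
[ 5.4  8.3 30.8] [ 0.01  0.15 -0.04]
```

View pics/w3.png

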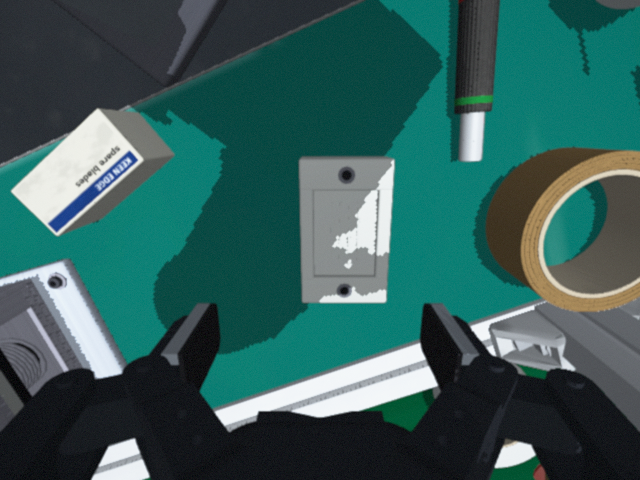

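The plate is centred under the jaws at (346,230). The tape roll is to the right and clears the jaws.

>>> jog_arm --targets '[{"tx":5,"ty":8,"tz":25,"rx":0,"ry":0.3,"rz":0},{"tx":5,"ty":8,"tz":25,"rx":0,"ry":0,"rz":0},{"tx":0,"ty":0,"tz":0,"rx":0,"ry":0,"rz":0},{"tx":0,"ty":0,"tz":0,"rx":0,"ry":0,"rz":0}]'

```text
time_s: 2.7
eef_pos: [584.3, -72.1, 75.7]
orientation: [0.004, 0.439, 0.899, 0.002]
contact_force: [-0.3, 0.9, 1.0]
grip_width: 85.7
```

Run:
```python
from h import *
plan((583.5,-66.9,26),128.38)
```

```text
now [584.3 -72.1  75.7] yaw 127.93 rv [ 0.36  0.32 -0.45] n 2
[ 2.4  1.1 24.8] [ 0.18  0.16 -0.22]
[ 2.4  1.2 24.9] [ 0.18  0.16 -0.22]
```

>>> jog_arm --targets '[{"tx":3,"ty":1.5,"tz":20,"rx":0.3,"ry":0.3,"rz":-0.4},{"tx":2,"ty":1,"tz":20,"rx":0,"ry":0,"rz":0},{"tx":0,"ty":0,"tz":5,"rx":0,"ry":0,"rz":0},{"tx":0,"ty":0,"tz":2,"rx":0,"ry":0,"rz":0},{"tx":0,"ty":0,"tz":0,"rx":0,"ry":0,"rz":0}]'

```text
time_s: 3.2
eef_pos: [587.3, -70.6, 36.9]
orientation: [0.006, 0.437, 0.9, 0.003]
contact_force: [-1.2, -1.1, -0.7]
grip_width: 85.3
```

Run:
```python
from h import *
plan((583.5,-66.9,26),128.38)
```

```text
now [587.3 -70.6  36.9] yaw 128.23 rv [ 0.63  0.52 -0.15] n 1
[ 5.4 -0.8 10.9] [ 0.63  0.52 -0.15]
```

>>> jog_arm --targets '[{"tx":5,"ty":-0.5,"tz":7,"rx":0.6,"ry":0.5,"rz":0},{"tx":2,"ty":0,"tz":3,"rx":0,"ry":0,"rz":0},{"tx":0,"ty":0,"tz":1,"rx":0,"ry":0,"rz":0},{"tx":0,"ty":0,"tz":0,"rx":0,"ry":0,"rz":0}]'

```text
time_s: 3.6
eef_pos: [583.8, -65.3, 27.8]
orientation: [0.002, 0.437, 0.9, 0.001]
contact_force: [0.5, 0.7, 0.7]
grip_width: 85.5
```

Run:
```python
from h import *
plan((583.5,-66.9,26),128.38)
```

```text
now [583.8 -65.3  27.8] yaw 128.24 rv [ 0.18  0.12 -0.14] n 1
[-1.1 -1.3  1.8] [ 0.18  0.12 -0.14]
```

>>> jog_arm --targets '[{"tx":-1,"ty":-1.5,"tz":2,"rx":0,"ry":0,"rz":0},{"tx":0,"ty":0,"tz":0,"rx":0,"ry":0,"rz":0},{"tx":0,"ty":0,"tz":0,"rx":0,"ry":0,"rz":0},{"tx":0,"ty":0,"tz":0,"rx":0,"ry":0,"rz":0},{"tx":0,"ty":0,"tz":0,"rx":0,"ry":0,"rz":0},{"tx":0,"ty":0,"tz":0,"rx":0,"ry":0,"rz":0},{"tx":0,"ty":0,"tz":0,"rx":0,"ry":0,"rz":0},{"tx":0,"ty":0,"tz":0,"rx":0,"ry":0,"rz":0}]' --gripper 1 --newtons 40

```text
time_s: 4.4
eef_pos: [583.6, -67.0, 26.0]
orientation: [0.002, 0.436, 0.9, 0.001]
contact_force: [-0.4, 0.2, 0.4]
grip_width: 59.1
```

Run:
```python
from h import *
print(pose().round(3))
```

```text
[[-6.1900e-01  7.8500e-01  4.0000e-03  5.8356e+02]
 [ 7.8500e-01  6.1900e-01  0.0000e+00 -6.7050e+01]
 [-3.0000e-03  4.0000e-03 -1.0000e+00  2.6017e+01]
 [ 0.0000e+00  0.0000e+00  0.0000e+00  1.0000e+00]]
```

Gripped at 59.1 mm. Lifting now.

>>> jog_arm --targets '[{"tx":0,"ty":0,"tz":-15,"rx":0,"ry":0,"rz":0},{"tx":0,"ty":0,"tz":-30,"rx":0,"ry":0,"rz":0},{"tx":0,"ty":0,"tz":-30,"rx":0,"ry":0,"rz":0},{"tx":0,"ty":0,"tz":-30,"rx":0,"ry":0,"rz":0},{"tx":0,"ty":0,"tz":-20,"rx":0,"ry":0,"rz":0},{"tx":0,"ty":0,"tz":0,"rx":0,"ry":0,"rz":0}]'

```text
time_s: 5.0
eef_pos: [580.6, -67.2, 152.3]
orientation: [-0.002, 0.437, 0.9, -0.001]
contact_force: [0.3, -0.0, -1.2]
grip_width: 58.9
```

Run:
```python
from h import *
plan((423.2,-270.6,175),144.3,8)
```

```text
now [580.6 -67.2 152.3] yaw 128.19 rv [ -0.13  -0.16 -16.11] n 8
[ -7.8 -31.2  -2.8] [-0.02 -0.02 -2.01]
[ -6.7 -31.4  -2.8] [-0.02 -0.02 -2.01]
[ -5.6 -31.7  -2.8] [-0.02 -0.02 -2.01]
[ -4.5 -31.8  -2.8] [-0.02 -0.02 -2.01]
[ -3.4 -32.   -2.8] [-0.02 -0.02 -2.01]
[ -2.2 -32.1  -2.8] [-0.02 -0.02 -2.01]
[ -1.1 -32.1  -2.8] [-0.02 -0.02 -2.01]
[  0.  -32.1  -2.8] [-0.02 -0.02 -2.01]
```

>>> jog_arm --targets '[{"tx":-8,"ty":-31,"tz":-3,"rx":0,"ry":0,"rz":-2},{"tx":-7,"ty":-31,"tz":-3,"rx":0,"ry":0,"rz":-2},{"tx":-6,"ty":-32,"tz":-3,"rx":0,"ry":0,"rz":-2},{"tx":-4.5,"ty":-32,"tz":-3,"rx":0,"ry":0,"rz":-2},{"tx":-3.5,"ty":-32,"tz":-3,"rx":0,"ry":0,"rz":-2},{"tx":-2,"ty":-32,"tz":-3,"rx":0,"ry":0,"rz":-2},{"tx":-1,"ty":-32,"tz":-3,"rx":0,"ry":0,"rz":-2},{"tx":0,"ty":-15,"tz":0,"rx":0,"ry":0,"rz":-1},{"tx":0,"ty":0,"tz":0,"rx":0,"ry":0,"rz":0},{"tx":0,"ty":0,"tz":0,"rx":0,"ry":0,"rz":0}]'

```text
time_s: 6.0
eef_pos: [423.3, -261.4, 161.4]
orientation: [-0.011, 0.311, 0.95, 0.001]
contact_force: [1.0, -0.5, -1.6]
grip_width: 59.1
```

Run:
```python
from h import *
plan((423.2,-270.6,138),144.3)
o,c=cam('wrist','w4.png'); T=pose(o); P=pts(c,T@c['T_tool_cam']);np.save('w4.npy',P)
```

```text
now [ 423.3 -261.4  161.4] yaw 143.73 rv [-0.32 -1.26 -0.57] n 1
[-5.9 -7.4 23.3] [-0.32 -1.26 -0.57]
```

View pics/w4.png

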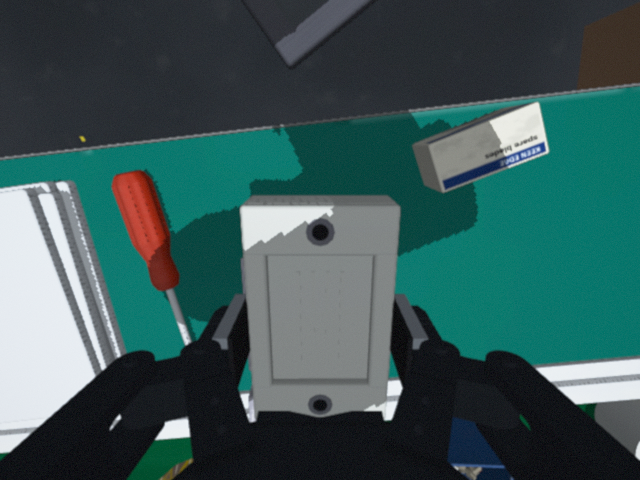

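The plate is held squarely, with its end holes at (320,233) and (320,404). I'll check where it sits relative to the TCP.

Run:
```python
from h import *
P=np.load('w4.npy'); T=pose(); Ti=np.linalg.inv(T)
Q=P@Ti[:3,:3].T+Ti[:3,3]
for u,v in [(345,233),(295,233),(345,405),(295,405)]: print(Q[v-2:v+3,u-2:u+3].reshape(-1,3).mean(0).round(1), P[v,u].round(1))
# holes by ray on plane at tool z of rim
m=(Q[...,2]>-8)&(Q[...,2]<8)&(abs(Q[...,1])<31)
X=Q[...,0][m];print(np.percentile(X,[0.5,99.5]))
for v0 in (233,404):
    k=m[v0-30:v0+30,300:340]; 
im=cv2.cvtColor(cv2.imread('pics/w4.png'),6)
for (v0,h) in ((233,16),(404,12)):
    c=im[v0-h:v0+h,302:338]<60; yy,xx=np.nonzero(c); print(xx.mean()+302,yy.mean()+v0-h)
```

```text
[39.8  8.5  1.9] [ 396.3 -230.8  159.9]
[ 39.8 -10.4   1.7] [ 385.2 -246.   160. ]
[-35.6   9.8  -3. ] [ 461.5 -276.4  158.7]
[-40.2 -12.1   2. ] [ 448.9 -294.9  157.9]
[-44.04608319  50.28388554]
319.78991596638656 231.94117647058823
319.5739644970414 405.6923076923077
```

>>> jog_arm --targets '[{"tx":-6,"ty":-7,"tz":8,"rx":-0.3,"ry":-1.2,"rz":-0.5},{"tx":-1,"ty":-1,"tz":5,"rx":0,"ry":0,"rz":0},{"tx":0,"ty":0,"tz":0,"rx":0,"ry":0,"rz":0},{"tx":0,"ty":0,"tz":0,"rx":0,"ry":0,"rz":0}]'

```text
time_s: 6.45
eef_pos: [425.6, -269.3, 146.4]
orientation: [-0.002, 0.306, 0.952, 0.0]
contact_force: [0.7, -0.4, -1.1]
grip_width: 58.8
```

Run:
```python
from h import *
plan((423.2,-270.6,138),144.3,2); print(env.get_obs()['contact_force'])
```

```text
now [ 425.6 -269.3  146.4] yaw 144.4 rv [-0.03 -0.2   0.1 ] n 2
[ 0.6 -1.2  4.2] [-0.01 -0.1   0.05]
[ 0.6 -1.2  4.2] [-0.01 -0.1   0.05]
[ 0.71553997 -0.41789311 -1.09414757]
```

>>> jog_arm --targets '[{"tx":1,"ty":-2.5,"tz":3,"rx":0,"ry":0,"rz":0},{"tx":0,"ty":0,"tz":2,"rx":0,"ry":0,"rz":0},{"tx":0,"ty":0,"tz":1,"rx":0,"ry":0,"rz":0},{"tx":0,"ty":0,"tz":0,"rx":0,"ry":0,"rz":0}]'

```text
time_s: 6.85
eef_pos: [423.9, -270.1, 140.3]
orientation: [-0.002, 0.305, 0.952, 0.0]
contact_force: [-0.4, 0.5, -0.9]
grip_width: 59.1
```

Run:
```python
from h import *
plan((423.2,-270.6,136.5),144.3,1); print(env.get_obs()['contact_force'])
```

```text
now [ 423.9 -270.1  140.3] yaw 144.45 rv [-0.02 -0.2   0.15] n 1
[ 0.3 -0.8  3.8] [-0.02 -0.2   0.15]
[-0.35270157  0.53681787 -0.8710503 ]
```

>>> jog_arm --targets '[{"tx":0.3,"ty":-0.8,"tz":1,"rx":0,"ry":-0.2,"rz":0.1},{"tx":0,"ty":0,"tz":1,"rx":0,"ry":0,"rz":0},{"tx":0,"ty":0,"tz":1,"rx":0,"ry":0,"rz":0},{"tx":0,"ty":0,"tz":0.5,"rx":0,"ry":0,"rz":0}]'

```text
time_s: 7.25
eef_pos: [423.2, -270.7, 136.9]
orientation: [0.0, 0.306, 0.952, -0.0]
contact_force: [-0.2, -0.7, -0.3]
grip_width: 59.4
```

>>> jog_arm --targets '[{"tx":0,"ty":0,"tz":0.5,"rx":0,"ry":0,"rz":0},{"tx":0,"ty":0,"tz":0.5,"rx":0,"ry":0,"rz":0},{"tx":0,"ty":0,"tz":0.3,"rx":0,"ry":0,"rz":0}]'

```text
time_s: 7.55
eef_pos: [423.8, -271.2, 136.6]
orientation: [0.001, 0.306, 0.952, -0.001]
contact_force: [-1.1, 0.6, 1.1]
grip_width: 59.2
```

>>> jog_arm --targets '[{"tx":0,"ty":0,"tz":0.6,"rx":0,"ry":0,"rz":0},{"tx":0,"ty":0,"tz":0.6,"rx":0,"ry":0,"rz":0}]'

```text
time_s: 7.75
eef_pos: [424.3, -271.5, 136.5]
orientation: [0.002, 0.306, 0.952, -0.001]
contact_force: [-1.5, 0.8, 4.7]
grip_width: 58.9
```

Contact on the stack (4.7 N at z 136.5). Releasing and rising.

>>> jog_arm --targets '[{"tx":0,"ty":0,"tz":0,"rx":0,"ry":0,"rz":0},{"tx":0,"ty":0,"tz":0,"rx":0,"ry":0,"rz":0},{"tx":0,"ty":0,"tz":0,"rx":0,"ry":0,"rz":0},{"tx":0,"ty":0,"tz":0,"rx":0,"ry":0,"rz":0},{"tx":0,"ty":0,"tz":-10,"rx":0,"ry":0,"rz":0},{"tx":0,"ty":0,"tz":-30,"rx":0,"ry":0,"rz":0},{"tx":0,"ty":0,"tz":-30,"rx":0,"ry":0,"rz":0},{"tx":0,"ty":0,"tz":-15,"rx":0,"ry":0,"rz":0},{"tx":0,"ty":0,"tz":0,"rx":0,"ry":0,"rz":0}]' --gripper 0

```text
time_s: 8.65
eef_pos: [423.2, -271.3, 225.3]
orientation: [0.001, 0.306, 0.952, -0.001]
contact_force: [-0.7, 0.3, -0.2]
grip_width: 85.3
```

Run:
```python
from h import *
o,c=cam('wrist','w5.png'); T=pose(o); P=pts(c,T@c['T_tool_cam']);np.save('w5.npy',P); z=P[...,2]
print(T.round(3),o['grip_width'])
m=(z>127)&(z<141)
n,l,s,_=cv2.connectedComponentsWithStats(m.astype(np.uint8))
for i in range(1,n):
    if s[i,4]>1500:
        q=P[l==i]; print(s[i],cv2.minAreaRect(q[:,:2].astype(np.float32)),np.percentile(q[:,2],[5,50,95]))
```

```text
[[-8.13000e-01  5.83000e-01  1.00000e-03  4.23177e+02]
 [ 5.83000e-01  8.13000e-01 -3.00000e-03 -2.71283e+02]
 [-3.00000e-03 -1.00000e-03 -1.00000e+00  2.25250e+02]
 [ 0.00000e+00  0.00000e+00  0.00000e+00  1.00000e+00]] 85.29946302273575
[  273   177    96   145 13150] ((423.41717529296875, -272.12713623046875), (60.17681884765625, 100.33634948730469), 54.42192840576172) [128.8942088  133.81650013 135.46693887]
```

View pics/w5.png

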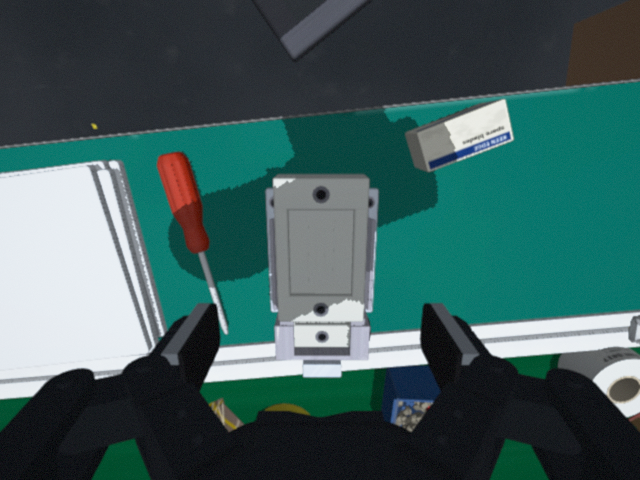

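The plate lies on the stack clear of the lips, with its holes at (321,194) and (320,310) and the lips at y≈340. Next, its sideways offset from the cartridge.

Run:
```python
from h import *
P=np.load('w5.npy'); z=P[...,2]; v,u=np.mgrid[0:480,0:640]
t=np.radians(-35.7);ex=np.array([np.cos(t),np.sin(t)]);ey=np.array([-np.sin(t),np.cos(t)])
d=P[...,:2]-np.array([454.1,-292.8]);X=d@ex;Y=d@ey
reg=(u>262)&(u<385)&(v>165)&(v<375)
def ext(m,A): return np.percentile(A[m],[0.5,99.5]).round(1), m.sum()
mf=reg&(z>93)&(z<100); print('flare Y',ext(mf,Y))
ml=reg&(z>118)&(z<122)&(X>25)&(X<50)
print('lip right',ext(ml&(Y<0),Y),'left',ext(ml&(Y>0),Y), 'z',np.median(z[ml]))
mp=reg&(z>132)&(z<138); print('plate Y',ext(mp,Y),'X',ext(mp,X),np.median(z[mp]))
mb=reg&(z>105)&(z<113)&(X>15);print('stack X',ext(mb,X))
for x in range(40,66,2):
  k=reg&(abs(Y)<8)&(abs(X-x)<1); print(x,np.median(z[k]).round(1) if k.any() else None,end='; ')
```

```text
flare Y (array([-39.9,  39.9]), np.int64(1121))
lip right (array([-35.9, -21.6]), np.int64(562)) left (array([21.5, 35.9]), np.int64(558)) z 120.12947171645615
plate Y (array([-30.8,  28.7]), np.int64(7690)) X (array([-86.9,  12.3]), np.int64(7690)) 134.5668415956896
stack X (array([25. , 51.9]), np.int64(1617))
40 111.0; 42 111.0; 44 110.9; 46 110.6; 48 110.6; 50 113.4; 52 116.3; 54 119.9; 56 121.1; 58 119.9; 60 122.0; 62 122.0; 64 122.3;
```

>>> jog_arm --targets '[{"tx":-8,"ty":-0.5,"tz":15,"rx":0,"ry":0,"rz":0},{"tx":-8,"ty":-0.5,"tz":20,"rx":0,"ry":0,"rz":0},{"tx":0,"ty":0,"tz":10,"rx":0,"ry":0,"rz":0},{"tx":0,"ty":0,"tz":0,"rx":0,"ry":0,"rz":0},{"tx":0,"ty":0,"tz":0,"rx":0,"ry":0,"rz":0},{"tx":0,"ty":0,"tz":0,"rx":0,"ry":0,"rz":0},{"tx":0,"ty":0,"tz":0,"rx":0,"ry":0,"rz":0}]' --gripper 1

```text
time_s: 9.4
eef_pos: [433.9, -280.5, 176.5]
orientation: [-0.001, 0.306, 0.952, -0.001]
contact_force: [0.6, 0.3, 0.2]
grip_width: 0.0
```

```bash
cat >> h.py <<'E'
def mag():
    o=env.get_obs();t=np.radians(-35.7);ex=np.array([np.cos(t),np.sin(t)]);ey=np.array([-np.sin(t),np.cos(t)])
    d=o['eef_pos'][:2]-np.array([454.1,-292.8]);f=o['contact_force']
    print('t',round(o['time_s'],2),'X',(d@ex).round(2),'Y',(d@ey).round(2),'z',o['eef_pos'][2].round(2),'FX',(f[:2]@ex).round(1),'FY',(f[:2]@ey).round(1),'Fz',f[2].round(1),'w',o['grip_width'].round(1))
E
python3 - <<'E'
from h import *
mag(); plan((436.5,-281.4,155),144.3,1)
E
```

```text
Traceback (most recent call last):
  File "h.py", line 32, in mag
    print('t',round(o['time_s'],2),'X',(d@ex).round(2),'Y',(d@ey).round(2),'z',o['eef_pos'][2].round(2),'FX',(f[:2]@ex).round(1),'FY',(f[:2]@ey).round(1),'Fz',f[2].round(1),'w',o['grip_width'].round(1))
                                                                                                                                                                                 ^^^^^^^^^^^^^^^^^^^^^
AttributeError: 'float' object has no attribute 'round'
```

```bash
sed -i "s/o\['grip_width'\].round(1)/round(o['grip_width'],1)/" h.py
python3 - <<'E'
from h import *
mag(); plan((436.5,-281.4,155),144.3,1)
o,c=cam('wrist','w6.png')
E
```

```text
t 9.4 X -23.64 Y -1.79 z 176.5 FX 0.3 FY 0.6 Fz 0.2 w 0.0
now [ 433.9 -280.5  176.5] yaw 144.35 rv [-0.1  -0.1   0.05] n 1
[-2.7  0.8 21.5] [-0.1  -0.1   0.05]
```

View pics/w6.png

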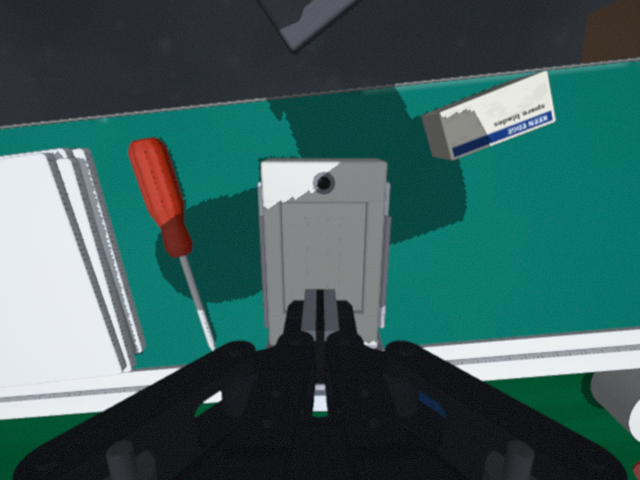

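Closed tips at (320,295) are over the pocket and narrow enough to fit. Descending.

>>> jog_arm --targets '[{"tx":-2.5,"ty":0.8,"tz":12,"rx":0,"ry":0,"rz":0},{"tx":0,"ty":0,"tz":8,"rx":0,"ry":0,"rz":0},{"tx":0,"ty":0,"tz":0,"rx":0,"ry":0,"rz":0},{"tx":0,"ty":0,"tz":0,"rx":0,"ry":0,"rz":0}]'

```text
time_s: 9.85
eef_pos: [436.7, -281.3, 155.3]
orientation: [-0.0, 0.306, 0.952, -0.0]
contact_force: [0.5, -0.5, 0.9]
grip_width: 0.0
```

Run:
```python
from h import *
mag(); plan((436.5,-281.4,148),144.3,1)
```

```text
t 9.85 X -20.83 Y -0.82 z 155.32 FX 0.7 FY -0.1 Fz 0.9 w 0.0
now [ 436.7 -281.3  155.3] yaw 144.35 rv [-0.07 -0.03  0.05] n 1
[ 0.1 -0.2  7.3] [-0.07 -0.03  0.05]
```

>>> jog_arm --targets '[{"tx":0,"ty":0,"tz":2,"rx":0,"ry":0,"rz":0},{"tx":0,"ty":0,"tz":2,"rx":0,"ry":0,"rz":0},{"tx":0,"ty":0,"tz":1.5,"rx":0,"ry":0,"rz":0},{"tx":0,"ty":0,"tz":1,"rx":0,"ry":0,"rz":0},{"tx":0,"ty":0,"tz":1,"rx":0,"ry":0,"rz":0}]'

```text
time_s: 10.35
eef_pos: [437.0, -281.5, 147.6]
orientation: [-0.0, 0.306, 0.952, -0.001]
contact_force: [0.3, 0.4, 1.4]
grip_width: 0.0
```

```bash
python3 -c "
from h import *
mag()"
```

```text
t 10.35 X -20.54 Y -0.8 z 147.62 FX 0.0 FY 0.5 Fz 1.4 w 0.0
```

>>> jog_arm --targets '[{"tx":0,"ty":0,"tz":1,"rx":0,"ry":0,"rz":0},{"tx":0,"ty":0,"tz":1,"rx":0,"ry":0,"rz":0},{"tx":0,"ty":0,"tz":1,"rx":0,"ry":0,"rz":0},{"tx":0,"ty":0,"tz":1,"rx":0,"ry":0,"rz":0}]'

```text
time_s: 10.75
eef_pos: [437.8, -282.2, 146.2]
orientation: [0.002, 0.306, 0.952, -0.001]
contact_force: [-0.4, 0.5, 4.6]
grip_width: -0.2
```

```bash
python3 -c "
from h import *
mag()"
```

```text
t 10.75 X -19.44 Y -0.94 z 146.17 FX -0.6 FY 0.2 Fz 4.6 w -0.2
```

>>> jog_arm --targets '[{"tx":0.2,"ty":0,"tz":1.5,"rx":0,"ry":0,"rz":0},{"tx":0.2,"ty":0,"tz":2,"rx":0,"ry":0,"rz":0},{"tx":0.2,"ty":0,"tz":2,"rx":0,"ry":0,"rz":0}]'

```text
time_s: 11.05
eef_pos: [438.1, -282.6, 143.0]
orientation: [0.004, 0.305, 0.952, -0.002]
contact_force: [-1.3, 1.6, 5.2]
grip_width: 0.3
```

```bash
python3 -c "
from h import *
mag()"
```

```text
t 11.05 X -18.93 Y -1.03 z 143.03 FX -2.0 FY 0.6 Fz 5.2 w 0.3
```

>>> jog_arm --targets '[{"tx":1,"ty":0,"tz":2,"rx":0,"ry":0.4,"rz":0},{"tx":0.5,"ty":0,"tz":2,"rx":0,"ry":0.1,"rz":0},{"tx":0.5,"ty":0,"tz":2,"rx":0,"ry":0.1,"rz":0}]'

```text
time_s: 11.35
eef_pos: [438.2, -282.7, 140.1]
orientation: [0.002, 0.305, 0.952, -0.001]
contact_force: [-1.9, 2.3, 6.9]
grip_width: 0.4
```

```bash
python3 -c "
from h import *
mag();plan((438,-282.6,130),144.3,1)"
```

```text
t 11.35 X -18.81 Y -1.03 z 140.13 FX -2.9 FY 0.7 Fz 6.9 w 0.4
now [ 438.2 -282.7  140.1] yaw 144.51 rv [-0.08  0.25  0.21] n 1
[ 0.3 -0.1 10.1] [-0.08  0.25  0.21]
```

>>> jog_arm --targets '[{"tx":0.8,"ty":0,"tz":2,"rx":0,"ry":0.2,"rz":0.1},{"tx":0.5,"ty":0,"tz":2,"rx":0,"ry":0.1,"rz":0},{"tx":0.5,"ty":0,"tz":2,"rx":0,"ry":0.1,"rz":0},{"tx":0.5,"ty":0,"tz":2,"rx":0,"ry":0.1,"rz":0}]'

```text
time_s: 11.75
eef_pos: [438.3, -282.7, 136.5]
orientation: [0.001, 0.305, 0.952, -0.001]
contact_force: [-1.4, 1.6, 7.9]
grip_width: 0.3
```

```bash
python3 -c "
from h import *
mag();plan((438,-282.6,130),144.3,1)"
```

```text
t 11.75 X -18.77 Y -1.02 z 136.52 FX -2.1 FY 0.5 Fz 7.9 w 0.3
now [ 438.3 -282.7  136.5] yaw 144.49 rv [-0.08  0.19  0.19] n 1
[ 0.3 -0.1  6.5] [-0.08  0.19  0.19]
```

>>> jog_arm --targets '[{"tx":0.8,"ty":0,"tz":2,"rx":0,"ry":0.2,"rz":0.1},{"tx":0.5,"ty":0,"tz":2,"rx":0,"ry":0.1,"rz":0},{"tx":0.5,"ty":0,"tz":2,"rx":0,"ry":0.1,"rz":0},{"tx":0.5,"ty":0,"tz":2,"rx":0,"ry":0.1,"rz":0}]'

```text
time_s: 12.15
eef_pos: [438.5, -282.9, 133.6]
orientation: [0.001, 0.305, 0.952, -0.001]
contact_force: [-2.5, 1.4, 8.7]
grip_width: -0.0
```

```bash
python3 -c "
from h import *
mag();plan((438,-282.6,130),144.3,1)"
```

```text
t 12.15 X -18.4 Y -1.06 z 133.58 FX -2.8 FY -0.3 Fz 8.7 w -0.0
now [ 438.5 -282.9  133.6] yaw 144.49 rv [-0.08  0.2   0.19] n 1
[ 0.6 -0.   3.6] [-0.08  0.2   0.19]
```

>>> jog_arm --targets '[{"tx":0.8,"ty":0,"tz":2,"rx":0,"ry":0.2,"rz":0.1},{"tx":0.5,"ty":0,"tz":2,"rx":0,"ry":0.1,"rz":0},{"tx":0.5,"ty":0,"tz":2,"rx":0,"ry":0.1,"rz":0}]'

```text
time_s: 12.45
eef_pos: [438.8, -283.2, 131.7]
orientation: [0.001, 0.305, 0.952, -0.001]
contact_force: [-2.3, 1.9, 9.2]
grip_width: -0.0
```

```bash
python3 -c "
from h import *
mag();plan((438,-282.6,130),144.3,1)"
```

```text
t 12.45 X -18.07 Y -1.16 z 131.72 FX -2.9 FY 0.2 Fz 9.2 w -0.0
now [ 438.8 -283.2  131.7] yaw 144.47 rv [-0.08  0.2   0.17] n 1
[1.  0.1 1.7] [-0.08  0.2   0.17]
```

>>> jog_arm --targets '[{"tx":0.8,"ty":0,"tz":2,"rx":0,"ry":0.2,"rz":0.1},{"tx":0.5,"ty":0,"tz":2,"rx":0,"ry":0.1,"rz":0},{"tx":0.5,"ty":0,"tz":2,"rx":0,"ry":0.1,"rz":0}]'

```text
time_s: 12.75
eef_pos: [439.1, -283.5, 130.1]
orientation: [0.002, 0.305, 0.952, -0.001]
contact_force: [-2.3, 0.9, 8.7]
grip_width: -0.1
```

```bash
python3 -c "
from h import *
mag();plan((438,-282.6,130),144.3,1)"
```

```text
t 12.75 X -17.61 Y -1.19 z 130.11 FX -2.4 FY -0.6 Fz 8.7 w -0.1
now [ 439.1 -283.5  130.1] yaw 144.45 rv [-0.09  0.22  0.15] n 1
[1.4 0.1 0.1] [-0.09  0.22  0.15]
```

>>> jog_arm --targets '[{"tx":0.8,"ty":0,"tz":2,"rx":0,"ry":0.2,"rz":0.1},{"tx":0.8,"ty":0,"tz":2,"rx":0,"ry":0.1,"rz":0}]'

```text
time_s: 12.95
eef_pos: [439.1, -283.5, 129.2]
orientation: [0.002, 0.306, 0.952, -0.001]
contact_force: [-1.4, 1.5, 9.5]
grip_width: -0.1
```

```bash
python3 -c "
from h import *
mag()
o,c=cam('wrist','w7.png')
mag()"
```

```text
t 12.95 X -17.62 Y -1.19 z 129.17 FX -2.1 FY 0.4 Fz 9.5 w -0.1
t 13.0 X -17.64 Y -1.21 z 129.11 FX -3.4 FY -0.4 Fz 8.8 w 0.2
```

View pics/w7.png

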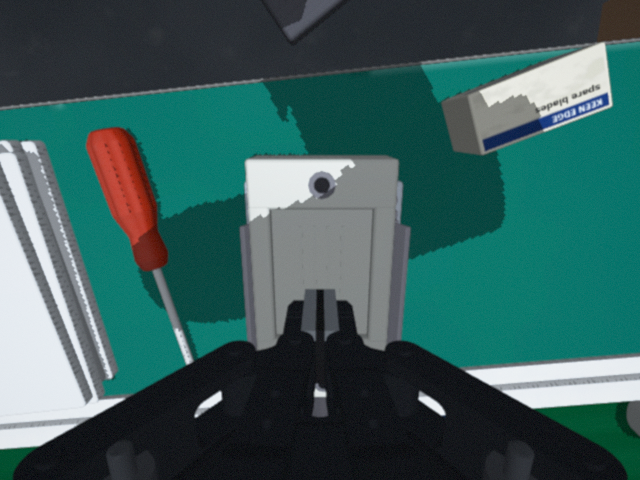

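The plate is now down between the side walls and still square, with its hole at (321,185). I'll feel for the end of travel in small steps.

>>> jog_arm --targets '[{"tx":0.8,"ty":0,"tz":2,"rx":0,"ry":0.1,"rz":0},{"tx":0.5,"ty":0,"tz":1.7,"rx":0,"ry":0.1,"rz":0}]'

```text
time_s: 13.2
eef_pos: [439.3, -283.6, 128.5]
orientation: [0.002, 0.305, 0.952, -0.002]
contact_force: [-1.7, 1.1, 10.2]
grip_width: 0.1
```

```bash
python3 -c "
from h import *
mag()"
```

```text
t 13.2 X -17.41 Y -1.21 z 128.53 FX -2.1 FY -0.1 Fz 10.2 w 0.1
```

>>> jog_arm --targets '[{"tx":0.5,"ty":0,"tz":2,"rx":0,"ry":0.1,"rz":0}]'

```text
time_s: 13.3
eef_pos: [439.5, -283.8, 128.1]
orientation: [0.003, 0.305, 0.952, -0.002]
contact_force: [-2.4, 1.2, 10.3]
grip_width: -0.2
```

>>> jog_arm --targets '[{"tx":0.5,"ty":0,"tz":2,"rx":0,"ry":0.1,"rz":0}]'

```text
time_s: 13.4
eef_pos: [439.7, -284.0, 127.7]
orientation: [0.003, 0.304, 0.953, -0.002]
contact_force: [-2.3, 2.0, 10.6]
grip_width: 0.2
```

>>> jog_arm --targets '[{"tx":0.5,"ty":0,"tz":2,"rx":0,"ry":0.1,"rz":0}]'

```text
time_s: 13.5
eef_pos: [439.8, -284.2, 127.4]
orientation: [0.004, 0.304, 0.953, -0.002]
contact_force: [-2.6, 3.2, 13.1]
grip_width: -0.0
```

The force jumps to 13 N at 127.4, which is the end of travel and agrees with the camera estimate. I'll ease off slightly and start sliding.

```bash
python3 -c "
from h import *
mag();plan((438,-282.6,128),144.3,1)"
```

```text
t 13.5 X -16.6 Y -1.34 z 127.4 FX -3.9 FY 1.1 Fz 13.1 w -0.0
now [ 439.8 -284.2  127.4] yaw 144.58 rv [-0.11  0.46  0.28] n 1
[ 2.4  0.2 -0.6] [-0.11  0.46  0.28]
```

>>> jog_arm --targets '[{"tx":-1.5,"ty":0,"tz":1.5,"rx":0,"ry":0.4,"rz":0.1},{"tx":-2.5,"ty":0,"tz":1.5,"rx":0,"ry":0.2,"rz":0.1}]'

```text
time_s: 13.7
eef_pos: [444.1, -287.4, 127.8]
orientation: [0.001, 0.305, 0.952, -0.001]
contact_force: [-1.9, 0.8, 9.1]
grip_width: -0.3
```

```bash
python3 -c "
from h import *
mag();plan((438,-282.6,128),144.3,1)"
```

```text
t 13.7 X -11.27 Y -1.49 z 127.83 FX -2.0 FY -0.5 Fz 9.1 w -0.3
now [ 444.1 -287.4  127.8] yaw 144.45 rv [-0.13  0.14  0.15] n 1
[ 7.8  0.4 -0.2] [-0.13  0.14  0.15]
```

>>> jog_arm --targets '[{"tx":-2,"ty":0.1,"tz":1.8,"rx":-0.1,"ry":0.2,"rz":0.1},{"tx":-2,"ty":0.1,"tz":1.8,"rx":0,"ry":0.1,"rz":0}]'

```text
time_s: 13.9
eef_pos: [448.7, -290.8, 127.6]
orientation: [0.001, 0.306, 0.952, -0.001]
contact_force: [-2.6, 1.5, 9.8]
grip_width: 0.0
```

```bash
python3 -c "
from h import *
mag();plan((438,-282.6,128),144.3,1)"
```

```text
t 13.9 X -5.55 Y -1.55 z 127.56 FX -3.0 FY -0.3 Fz 9.8 w 0.0
now [ 448.7 -290.8  127.6] yaw 144.41 rv [-0.06  0.13  0.11] n 1
[13.5  0.5 -0.5] [-0.06  0.13  0.11]
```

>>> jog_arm --targets '[{"tx":-2,"ty":0.1,"tz":1.7,"rx":0,"ry":0.1,"rz":0},{"tx":-2,"ty":0.1,"tz":1.7,"rx":0,"ry":0.1,"rz":0}]'

```text
time_s: 14.1
eef_pos: [453.3, -294.2, 127.5]
orientation: [0.002, 0.305, 0.952, -0.001]
contact_force: [-2.4, 1.4, 9.5]
grip_width: -0.2
```

```bash
python3 -c "
from h import *
mag();plan((438,-282.6,128),144.3,1)"
```

```text
t 14.1 X 0.2 Y -1.61 z 127.52 FX -2.8 FY -0.3 Fz 9.5 w -0.2
now [ 453.3 -294.2  127.5] yaw 144.47 rv [-0.09  0.22  0.17] n 1
[19.2  0.6 -0.6] [-0.09  0.22  0.17]
```

>>> jog_arm --targets '[{"tx":-2,"ty":0.2,"tz":1.7,"rx":0,"ry":0.2,"rz":0.1},{"tx":-2,"ty":0.2,"tz":1.7,"rx":0,"ry":0.1,"rz":0}]'

```text
time_s: 14.3
eef_pos: [458.0, -297.4, 127.5]
orientation: [0.001, 0.305, 0.952, -0.002]
contact_force: [-3.1, 2.1, 9.3]
grip_width: -0.1
```

```bash
python3 -c "
from h import *
mag();plan((438,-282.6,128),144.3,1)
o,c=cam('wrist','w8.png')"
```

```text
t 14.3 X 5.86 Y -1.5 z 127.49 FX -3.8 FY -0.1 Fz 9.3 w -0.1
now [ 458.  -297.4  127.5] yaw 144.43 rv [-0.12  0.21  0.13] n 1
[24.9  0.4 -0.6] [-0.12  0.21  0.13]
```

View pics/w8.png

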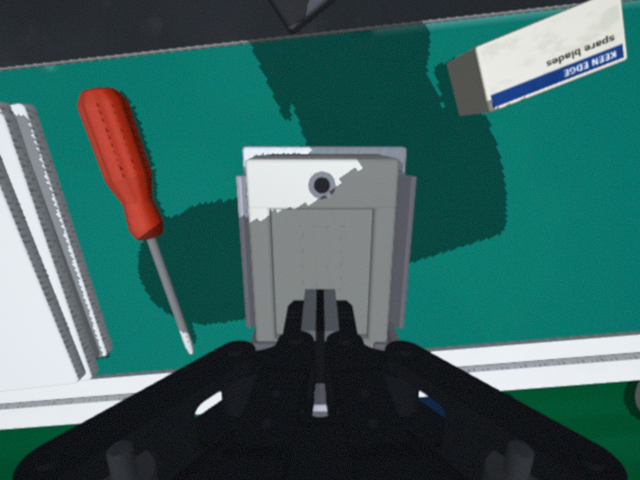

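The hole stays at (321,185), so the plate is moving with the tool and remains square. Sliding on.

>>> jog_arm --targets '[{"tx":-2,"ty":0.1,"tz":1.7,"rx":-0.1,"ry":0.2,"rz":0.1},{"tx":-2,"ty":0.1,"tz":1.7,"rx":0,"ry":0.1,"rz":0}]'

```text
time_s: 14.55
eef_pos: [462.8, -301.0, 127.5]
orientation: [0.002, 0.306, 0.952, -0.001]
contact_force: [-2.9, 2.0, 10.3]
grip_width: 0.1
```

>>> jog_arm --targets '[{"tx":-1.5,"ty":0.1,"tz":1.7,"rx":0,"ry":0.2,"rz":0.1},{"tx":-1.5,"ty":0.1,"tz":1.7,"rx":0,"ry":0.1,"rz":0}]'

```text
time_s: 14.75
eef_pos: [466.5, -303.8, 127.6]
orientation: [0.001, 0.306, 0.952, -0.001]
contact_force: [-2.2, 2.9, 9.5]
grip_width: -0.1
```

```bash
python3 -c "
from h import *
mag();plan((438,-282.6,128),144.3,1)"
```

```text
t 14.75 X 16.51 Y -1.68 z 127.59 FX -3.4 FY 1.1 Fz 9.5 w -0.1
now [ 466.5 -303.8  127.6] yaw 144.36 rv [-0.09  0.21  0.06] n 1
[35.5  0.6 -0.5] [-0.09  0.21  0.06]
```

>>> jog_arm --targets '[{"tx":-1,"ty":0.1,"tz":1.7,"rx":0,"ry":0.2,"rz":0}]'

```text
time_s: 14.85
eef_pos: [467.7, -304.7, 127.5]
orientation: [0.001, 0.306, 0.952, -0.001]
contact_force: [-3.2, 2.7, 10.2]
grip_width: -0.1
```

>>> jog_arm --targets '[{"tx":-1,"ty":0.1,"tz":1.7,"rx":0,"ry":0.1,"rz":0}]'

```text
time_s: 14.95
eef_pos: [468.5, -305.4, 127.4]
orientation: [0.0, 0.306, 0.952, -0.001]
contact_force: [-4.1, 3.1, 11.1]
grip_width: -0.1
```

```bash
python3 -c "
from h import *
mag()"
```

```text
t 14.95 X 19.05 Y -1.82 z 127.41 FX -5.1 FY 0.1 Fz 11.1 w -0.1
```

>>> jog_arm --targets '[{"tx":-1.2,"ty":0.1,"tz":1.5,"rx":0,"ry":0.1,"rz":0},{"tx":-1.2,"ty":0.1,"tz":1.5,"rx":0,"ry":0.1,"rz":0}]'

```text
time_s: 15.15
eef_pos: [469.1, -305.9, 127.4]
orientation: [-0.002, 0.305, 0.952, -0.001]
contact_force: [-7.4, 7.8, 14.7]
grip_width: 0.5
```

```bash
python3 -c "
from h import *
mag();plan((438,-282.6,128),144.3,1)"
```

```text
t 15.15 X 19.88 Y -1.88 z 127.38 FX -10.5 FY 2.0 Fz 14.7 w 0.5
now [ 469.1 -305.9  127.4] yaw 144.44 rv [-0.17 -0.24  0.14] n 1
[38.9  0.9 -0.5] [-0.17 -0.24  0.14]
```

The X force rises sharply to 10 N while X stalls at 19.9, so the plate is against the back wall. Lifting straight out.

>>> jog_arm --targets '[{"tx":0,"ty":0,"tz":-1,"rx":0,"ry":0,"rz":0},{"tx":0,"ty":0,"tz":-1.5,"rx":0,"ry":0,"rz":0},{"tx":0,"ty":0,"tz":-2,"rx":0,"ry":0,"rz":0},{"tx":0,"ty":0,"tz":-4,"rx":0,"ry":0,"rz":0},{"tx":0,"ty":0,"tz":-10,"rx":0,"ry":0,"rz":0},{"tx":10,"ty":0,"tz":-30,"rx":0,"ry":0,"rz":0},{"tx":20,"ty":0,"tz":-30,"rx":0,"ry":0,"rz":0},{"tx":20,"ty":0,"tz":-30,"rx":0,"ry":0,"rz":0},{"tx":0,"ty":0,"tz":0,"rx":0,"ry":0,"rz":0},{"tx":0,"ty":0,"tz":0,"rx":0,"ry":0,"rz":0}]'

```text
time_s: 16.15
eef_pos: [427.6, -276.1, 243.1]
orientation: [-0.002, 0.306, 0.952, -0.001]
contact_force: [0.7, -0.2, -0.6]
grip_width: -0.2
```

Run:
```python
from h import *
mag()
o,c=cam('wrist','w9.png'); T=pose(o); P=pts(c,T@c['T_tool_cam']); z=P[...,2]
t=np.radians(-35.7);ex=np.array([np.cos(t),np.sin(t)]);ey=np.array([-np.sin(t),np.cos(t)])
d=P[...,:2]-np.array([454.1,-292.8]);X=d@ex;Y=d@ey
reg=(abs(X)<75)&(abs(Y)<60)
def ext(m,A): return np.percentile(A[m],[0.5,99.5]).round(1), m.sum()
print('flare Y',ext(reg&(z>93)&(z<100)&(X<15),Y))
mp=reg&(z>112.5)&(z<118.3)&(X<24); print('plate Y',ext(mp,Y),'X',ext(mp,X),np.median(z[mp]))
q=P[mp];print(cv2.minAreaRect(q[:,:2].astype(np.float32)))
A=np.c_[q[:,:2]-q[:,:2].mean(0),np.ones(len(q))];print('plane',np.linalg.lstsq(A,q[:,2],rcond=None)[0])
for x in range(-64,70,3):
  k=reg&(abs(Y)<12)&(abs(X-x)<1.5); print(x,np.median(z[k]).round(1) if k.any() else None,end='; ')
k=reg&(X>27)&(X<50)&(abs(Y)>24)&(abs(Y)<33);print('\nlips',np.median(z[k]))
```

```text
t 16.15 X -31.21 Y -1.92 z 243.06 FX 0.7 FY 0.2 Fz -0.6 w -0.2
flare Y (array([-39.9,  39.8]), np.int64(1265))
plate Y (array([-31.6,  27.8]), np.int64(3585)) X (array([-49. ,  19.7]), np.int64(3585)) 116.15515966592142
((443.2055969238281, -286.31640625), (61.896881103515625, 73.44622802734375), 54.5054931640625)
plane [-4.46765570e-03  3.74448947e-03  1.16021726e+02]
-64 0.2; -61 3.1; -58 52.4; -55 86.0; -52 320.9; -49 308.8; -46 303.5; -43 278.0; -40 303.2; -37 246.5; -34 261.4; -31 261.4; -28 262.5; -25 262.4; -22 271.1; -19 111.8; -16 111.3; -13 111.5; -10 111.2; -7 111.3; -4 111.4; -1 111.4; 2 111.2; 5 111.4; 8 111.2; 11 111.4; 14 110.7; 17 111.1; 20 111.6; 23 None; 26 None; 29 None; 32 None; 35 None; 38 None; 41 None; 44 None; 47 None; 50 None; 53 None; 56 None; 59 None; 62 None; 65 None; 68 None; 
lips 120.09458885839919
```

View pics/w9.png

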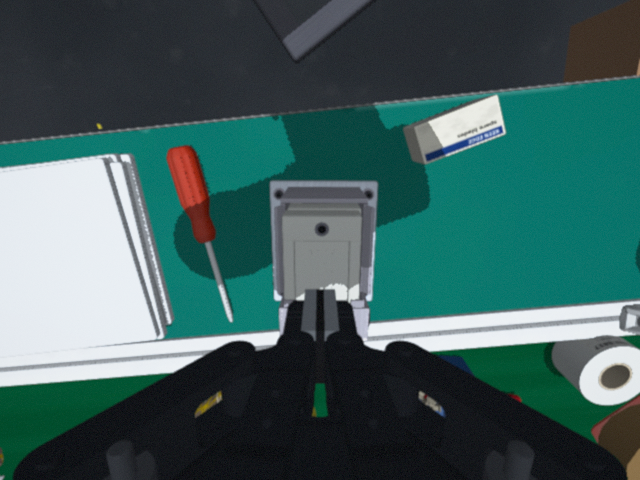

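The plate's front edge is at the cartridge front (y≈205), with its top at 116.2 mm, flush with the lips' underside. I'll retreat and check with the top and side cameras.

>>> jog_arm --targets '[{"tx":30,"ty":0,"tz":-30,"rx":0,"ry":0,"rz":0},{"tx":40,"ty":0,"tz":-30,"rx":0,"ry":0,"rz":0},{"tx":40,"ty":0,"tz":-20,"rx":0,"ry":0,"rz":0},{"tx":0,"ty":0,"tz":0,"rx":0,"ry":0,"rz":0},{"tx":0,"ty":0,"tz":0,"rx":0,"ry":0,"rz":0}]'

```text
time_s: 16.7
eef_pos: [336.3, -211.0, 322.9]
orientation: [-0.007, 0.306, 0.952, -0.001]
contact_force: [0.9, -0.3, -0.1]
grip_width: 0.0
```

Run:
```python
from h import *
mag()
P0=np.load('top0.npy')
_,s=cam('side','side1.png');o,c=cam('top','top1.png'); P=pts(c); z=P[...,2]
t=np.radians(-35.7);ex=np.array([np.cos(t),np.sin(t)]);ey=np.array([-np.sin(t),np.cos(t)])
d=P[...,:2]-np.array([455.3,-291.0]);X=d@ex;Y=d@ey   # original stack centre in this camera
reg=(abs(X)<75)&(abs(Y)<50)
for x in range(-64,72,3):
  k=reg&(abs(Y)<12)&(abs(X-x)<1.5); print(x,np.median(z[k]).round(1) if k.any() else None,end='; ')
mp=reg&(z>108)&(z<117)&(X<20)&(abs(Y)<33); print('\nY',np.percentile(Y[mp],[.5,99.5]),'X',np.percentile(X[mp],[.5]))
a=cv2.imread('pics/side1.png')[170:340,220:390];b=c['frame'][195:315,335:445]
b=cv2.resize(b,(367,400),interpolation=cv2.INTER_CUBIC);a=cv2.resize(a,(400,400),interpolation=cv2.INTER_CUBIC)
cv2.imwrite('pics/fin.png',np.hstack([a,b]))
```

```text
t 16.7 X -143.38 Y -2.3 z 322.89 FX 0.9 FY 0.2 Fz -0.1 w 0.0
-64 None; -61 None; -58 None; -55 None; -52 None; -49 None; -46 None; -43 None; -40 None; -37 None; -34 None; -31 None; -28 None; -25 None; -22 None; -19 None; -16 None; -13 None; -10 None; -7 None; -4 None; -1 None; 2 None; 5 None; 8 None; 11 None; 14 None; 17 None; 20 None; 23 None; 26 None; 29 None; 32 None; 35 None; 38 None; 41 None; 44 None; 47 None; 50 None; 53 None; 56 None; 59 None; 62 None; 65 None; 68 None; 71 None; Traceback (most recent call last):
  File "<stdin>", line 10, in <module>
    return _quantile_unchecked(
        a, q, axis, out, overwrite_input, method, keepdims, weights)
    return _ureduce(a,
                    func=_quantile_ureduce_func,
    ...<5 lines>...
                    overwrite_input=overwrite_input,
                    method=method)
    r = func(a, **kwargs)
    result = _quantile(arr,
                       quantiles=q,
    ...<2 lines>...
                       out=out,
                       weights=wgt)
    slices_having_nans = np.isnan(arr[-1, ...])
                                  ~~~^^^^^^^^^
IndexError: index -1 is out of bounds for axis 0 with size 0
```

View pics/top1.png

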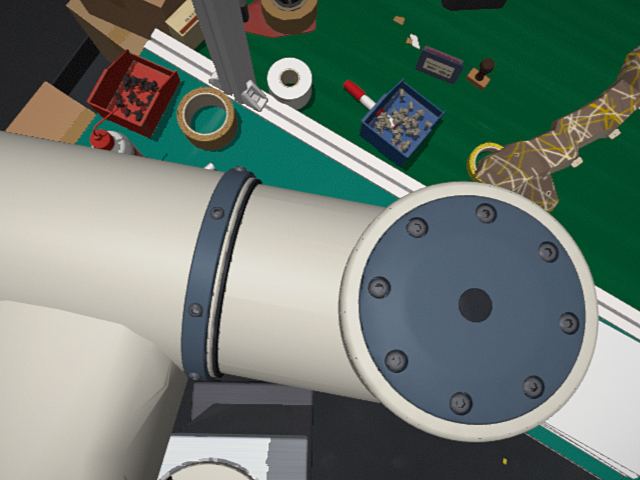

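The arm now blocks the top camera, so I'll use the side and wrist views. The wrist no longer hides the lips from here.

Run:
```python
from h import *
o,c=cam('wrist'); T=pose(o); P=pts(c,T@c['T_tool_cam']); z=P[...,2]
t=np.radians(-35.7);ex=np.array([np.cos(t),np.sin(t)]);ey=np.array([-np.sin(t),np.cos(t)])
d=P[...,:2]-np.array([454.1,-292.8]);X=d@ex;Y=d@ey
reg=(abs(X)<75)&(abs(Y)<60)&(z<200)
for x in range(-61,66,3):
  k=reg&(abs(Y)<10)&(abs(X-x)<1.5); print(x,np.median(z[k]).round(1) if k.any() else None,end='; ')
mp=reg&(z>113)&(z<118)&(X<20);print('\nX',np.percentile(X[mp],[.5]),'Y',np.percentile(Y[mp],[.5,99.5]))
a=cv2.imread('pics/side1.png')[170:340,220:390]
v,u=np.nonzero(reg);b=c['frame'][max(v.min()-10,0):v.max()+10,max(u.min()-10,0):u.max()+10]
cv2.imwrite('pics/fin.png',np.hstack([cv2.resize(a,(400,400),interpolation=2),cv2.resize(b,(400,400),interpolation=2)]))
```

```text
-61 3.4; -58 53.8; -55 59.3; -52 -771.4; -49 78.8; -46 -770.9; -43 -769.7; -40 -768.1; -37 -772.9; -34 -771.4; -31 -772.1; -28 -772.6; -25 -770.1; -22 -776.6; -19 -772.5; -16 -769.6; -13 -772.5; -10 -770.6; -7 -771.4; -4 -769.6; -1 -771.8; 2 -770.7; 5 -773.3; 8 None; 11 None; 14 None; 17 None; 20 None; 23 None; 26 None; 29 None; 32 None; 35 None; 38 None; 41 None; 44 None; 47 None; 50 118.6; 53 119.8; 56 119.6; 59 121.4; 62 122.1; 65 122.0; Traceback (most recent call last):
  File "<stdin>", line 8, in <module>
    return _quantile_unchecked(
        a, q, axis, out, overwrite_input, method, keepdims, weights)
    return _ureduce(a,
                    func=_quantile_ureduce_func,
    ...<5 lines>...
                    overwrite_input=overwrite_input,
                    method=method)
    r = func(a, **kwargs)
    result = _quantile(arr,
                       quantiles=q,
    ...<2 lines>...
                       out=out,
                       weights=wgt)
    slices_having_nans = np.isnan(arr[-1, ...])
                                  ~~~^^^^^^^^^
IndexError: index -1 is out of bounds for axis 0 with size 0
```

The closed fingers hide the plate from here. I'll open them and move back over the magazine at height for one clean look.

>>> jog_arm --targets '[{"tx":-40,"ty":1,"tz":0,"rx":0,"ry":-0.8,"rz":0},{"tx":-40,"ty":1,"tz":0,"rx":0,"ry":0,"rz":0},{"tx":-35,"ty":0,"tz":0,"rx":0,"ry":0,"rz":0},{"tx":0,"ty":0,"tz":0,"rx":0,"ry":0,"rz":0},{"tx":0,"ty":0,"tz":0,"rx":0,"ry":0,"rz":0},{"tx":0,"ty":0,"tz":0,"rx":0,"ry":0,"rz":0}]' --gripper 0

```text
time_s: 17.45
eef_pos: [435.9, -281.4, 312.7]
orientation: [-0.008, 0.308, 0.951, -0.004]
contact_force: [-0.2, 0.3, 0.4]
grip_width: 84.7
```

Run:
```python
from h import *
mag()
o,c=cam('wrist','w10.png'); T=pose(o); P=pts(c,T@c['T_tool_cam']); z=P[...,2]
t=np.radians(-35.7);ex=np.array([np.cos(t),np.sin(t)]);ey=np.array([-np.sin(t),np.cos(t)])
d=P[...,:2]-np.array([454.1,-292.8]);X=d@ex;Y=d@ey
reg=(abs(X)<75)&(abs(Y)<60)&(z<200)&(z>-20)
for x in range(-61,66,3):
  k=reg&(abs(Y)<10)&(abs(X-x)<1.5); print(x,np.median(z[k]).round(1) if k.any() else None,end='; ')
mp=reg&(z>113)&(z<118)&(X<17)
if mp.any(): print('\nX',np.percentile(X[mp],[.5]),'Y',np.percentile(Y[mp],[.5,99.5]))
a=cv2.imread('pics/side1.png')[170:340,220:390]
v,u=np.nonzero(reg);b=c['frame'][max(v.min()-10,0):v.max()+10,max(u.min()-10,0):u.max()+10]
cv2.imwrite('pics/fin.png',np.hstack([cv2.resize(a,(400,400),interpolation=2),cv2.resize(b,(400,400),interpolation=2)]))
```

```text
t 17.45 X -21.42 Y -1.42 z 312.7 FX -0.3 FY 0.1 Fz 0.4 w 84.7
-61 4.1; -58 49.2; -55 85.8; -52 85.8; -49 95.5; -46 116.2; -43 116.5; -40 116.6; -37 116.5; -34 116.4; -31 116.3; -28 111.4; -25 111.5; -22 111.3; -19 111.3; -16 111.4; -13 111.7; -10 111.4; -7 111.5; -4 111.4; -1 111.5; 2 111.2; 5 111.3; 8 111.4; 11 111.4; 14 111.7; 17 111.3; 20 111.4; 23 111.3; 26 111.3; 29 111.3; 32 115.2; 35 116.1; 38 116.4; 41 116.6; 44 116.3; 47 116.2; 50 116.8; 53 120.0; 56 118.9; 59 121.3; 62 122.0; 65 122.2; 
X [-48.72883952] Y [-31.79602097  27.76993177]
```

View pics/fin.png

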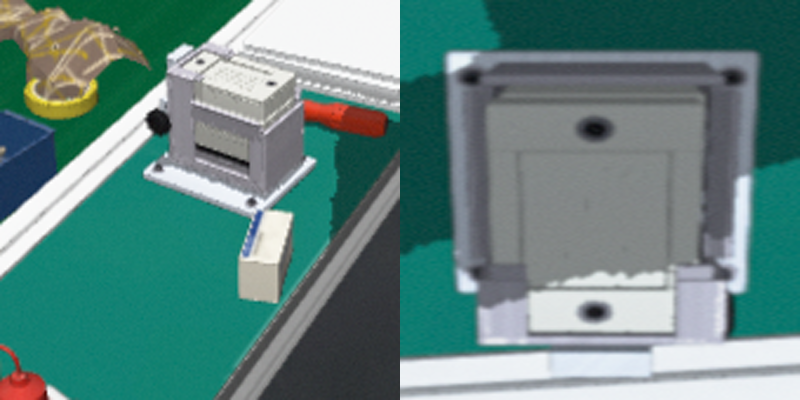

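Both views show the plate flat under the lips and touching the back wall. Its top is at 116.3 mm at both ends, its centre is at X≈+1.2 and Y≈-2 mm, and the bystanders look unmoved. Handing in.

```bash
python3 -c "
from h import *
print(env.job_done())"
```

```text
the job is handed in; nothing more can be done
None
```

The plate is loaded: it lies flat under both lips and fully home against the back wall, handed in at about 17.5 s with no verdict reported.

**What I did:** I gripped the plate across its width and laid it about 37 mm in front of home. With the closed fingertips in its pocket I pressed until the force jumped at the end of travel. I then slid it back about 38 mm until the back wall stopped it, at about 10 N, and lifted straight out.

**Press force:** it was about 10 N while sliding. The highest reading was 14.7 N, against the 45 N limit, but I only read it between moves.

**Last checks (wrist camera):**

| Quantity | Measured | Allowed |
|---|---|---|
| Centre along the shaft (x) | about +1.2 mm | -3 to +6 mm |
| Centre sideways (y) | about -2 mm | ±4 mm |
| Underside height | about 92 mm | 83.5 to 108.5 mm |
| Tilt | about 0.006 rad | under 0.05 rad |

The plate's top read 116.3 mm at both ends, level with the lips' underside. The fingers were clear and the carton and screwdriver looked unmoved; I did not look at the plug gauge again at the end.

**What failed or disagreed:**
- The first move was refused for missing fields.
- The final top-camera picture was blocked by the arm, so I checked with the wrist and side cameras instead.
- The top and wrist cameras differed by about 2.5 mm on the plate's starting position.

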